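# Cover the reel pot, then index the tape feeder three clicks and hold

## Task

Set the loose blue cover down on the black reel pot, without dropping it, so that it sits seated and level, and let go of it. Then advance the feeder's orange lever by its black handle exactly three clicks from its rest stop, never as far as a fourth, and finish while holding it there with the fingers, because it springs back when let go. Leave the other things on the bench where they are.

Things in the scene. Friction and masses are not known exactly. Their poses are not given: they have to be found in the camera images.
- cover: loose dark-blue round cover, 0.11 to 0.23 kg: 124 mm disc with a white upright knob (24 mm across, 30 mm high) mid-top and, below, a 104 mm round spigot 8 mm deep (tapered to 98 mm). Origin: centre of the spigot's underside, z up. Disc underside 8 mm, disc top 13 mm, knob top 43 mm above the origin. Starts on the table, knob up
- pot: fixed black round reel pot, 120 mm across outside, 112 mm inside, 45 mm high, open at the top, with a white tape reel lying deep inside. Origin: centre of its underside
- pot_rim (a point): centre of the pot's mouth, level with its rim, 45 mm above the table. With the cover seated, the spigot is inside the pot (4 mm play all round), the disc rests on the rim and the cover's origin is 8 mm below this point
- feeder: fixed tape feeder: aluminium block 200 x 140 mm, 45 mm high, reaching from 40 mm on the -x side of its origin to 160 mm on the +x side. The lever's upright pivot stands 50 mm from the origin along the feeder's +x. Its -x side faces the robot within about 0.3 rad of world -x
- lever: orange horizontal arm on an upright pivot, 20 mm wide, top 73 mm above the table. Origin on the pivot axis, 45 mm above the table; own x axis points along the arm to the handle. At rest (on its stop) x is 2.49 rad counterclockwise from the feeder's x, seen from above. It only advances counterclockwise, to 1.5 rad at most; a spring returns it to rest when let go
- lever_handle (a point): top centre of the lever's black upright round handle, 16 mm across and 45 mm high (from 73 to 118 mm above the table), 110 mm from the pivot. The return spring alone asks a push of about 3.8 N here at rest, 5 N at 0.9 rad (a firm pinch can take up part of it as a twist)
- plunger_top (a point): red button on top of the arm, 60 mm from the pivot, above the sprung roller that rides over the click plate's ribs. Pushing the handle, the push rises abruptly by about 3 N as the roller meets the first rib, falls steadily by about 5 N as it goes over, then jumps up again as it drops into the notch against the next rib: each such drop and jump is one click
- click_plate: dark grey plate, 148 mm across, with five radial yellow ribs, under the lever; origin on the pivot axis. Clamped stiffly, differently each time: the first rib lies 0.20 to 0.42 rad ahead of the lever's rest direction, the others 0.22 rad apart (24 mm at the handle). Its x axis points through the third notch, between ribs 3 and 4: after three clicks the lever's x lines up with it
- spool: bystander, not part of the job: small grey metal wire spool standing up, 44 mm across, 30 mm high; origin in or under its middle
- driver: bystander, not part of the job: screwdriver lying flat, 150 mm long; origin in or under its middle
- jar: bystander, not part of the job: amber jar with black cap, 54 mm across, 70 mm high; origin in or under its middle
- flux: bystander, not part of the job: white bottle with blue cap, 48 mm across, 110 mm high; origin in or under its middle
- mini_reel: bystander, not part of the job: small white and black tape reel lying flat, 70 mm across, 12 mm high; origin in or under its middle
- brush: bystander, not part of the job: brush lying flat, 140 mm long; origin in or under its middle
- chip_tray: bystander, not part of the job: black divided tray, 90 x 60 x 20 mm; origin in or under its middle
Not all that is in view belongs to the job. Of the things shaped like the cover, the blue one is meant.

How it is judged:
On the way, in this order (a step that is already met when the one before it is completed fails the run):
1. the cover is seated level on the pot and let go, the lever still at rest (horizontal distance between cover and pot_rim below 0.0065 m and z of cover in the frame of pot_rim below -0.006 m and angle between cover's own z axis and vertical below 0.04 rad and contact force between the fingers and cover below 0.05 N and linear speed of cover below 0.02 m/s and y of lever_handle in the frame of click_plate below -0.05 m), for 0.2 s.
2. the fingers have brought the lever into the third notch (y of lever_handle in the frame of click_plate between -0.01 and 0.01 m and x of lever_handle in the frame of click_plate above 0.08 m and contact force between the fingers and lever above 0.5 N), for 0.3 s.
At the end, for the whole second after the job is handed in: the cover sits on the pot (within 6.5 mm of centre, down on the rim within 2 mm, tilt under 0.04 rad) and is not touched, and the fingers hold the lever still in its third notch (handle within 10 mm of the notch's middle, fingers pressing on the lever with over 0.5 N) (all of step 2 and horizontal distance between cover and pot_rim below 0.0065 m and z of cover in the frame of pot_rim below -0.006 m and angle between cover's own z axis and vertical below 0.04 rad and contact force between the fingers and cover below 0.05 N and angular speed of lever below 0.1 rad/s); the arm keeps its last pose, push and grip.
It fails at once if the lever is pushed past the third notch (over the fourth rib) (y of lever_handle in the frame of click_plate above 0.014 m).
It fails at once if the cover is dropped (falls freely at over 0.4 m/s) (linear speed of cover above 0.4 m/s and contact force between the fingers and cover below 0.05 N).
It fails at once if a bystander is moved by more than 3 cm (distance of any of spool, driver, jar, flux, mini_reel, brush, chip_tray from where it was at the start of the episode above 0.03 m).
It also fails if it takes over 72 s, if anything falls off the work surface, if the arm or the gripper's body presses on something with over 40 N, if the wrist force passes 120 N, or if a joint passes its speed limit or range.

## Robot

A 6-joint arm with a two-finger parallel gripper is mounted at the origin on the work surface. World frame = base frame: x ahead of the robot, y to its left, z up, the work surface at z = 0. Lengths are in m, angles in rad, forces in N, time in s.
With the tool pointing down it reaches from about 0.375 to 0.925 m from the base axis. Payload 5.7 kg.
Tool frame: the origin (TCP) lies between the finger pads; the fingertips stand 25 mm ahead of it and the grasp point (between the pads) lies 6 mm ahead of it; z points along the fingers, y is the line along which they close (so a half turn about z gives the same grasp; the last joint's range is limited). The gripper opens to 85 mm and grips with 20 to 120 N. Pads are 22 mm wide; open, the fingers measure 114 mm over their backs; the gripper's body (76 mm by 85 mm) begins 54 mm behind the grasp point. The pads swing forward as they close: fully open they stand 13 mm farther back than shut.
Start: joints at [-1.351, 0.359, 1.51, -0, 1.272, -0.115], TCP at [0.197, -0.567, 0.256] pointing down, gripper open.
Joint ranges: [-2.97, 2.97], [-1.01, 2.36], [0.21, 2.38], [-0.96, 4.11], [0.2, 2.71], [-2.98, 2.98]. Speed limits (rad/s): [2.39, 2.39, 3.14, 3.14, 3.14, 3.14].

## Interface

Orientations are given as a unit quaternion [x, y, z, w].
In Python, from bench import manip, viewer, workorder gives the robot as it stands.
- The arm moves only by the tool jog_arm, never from a script. Its argument "increments" is one flat list of numbers, 7 for each row, row after row: the shift along the tool's x, y, z in units of 100 mm (1.0 is 100 mm), then the turn, a rotation vector about the tool's x, y, z in units of 360 degrees (1.0 is 360 degrees), then the closure, from -1 (fully open) to 1 (shut). A call has exactly 8 rows; each row is the pose to reach, as a shift and turn from the pose commanded when the call began, along the tool's axes at that moment, turning the shorter way round; what a row does not reach only later rows make up. A row lasts 1/8 s, in which the tool goes at most 62.5 mm and 10.7 degrees, less where a joint would pass 70% of its speed; a pose out of reach is approached as far as the arm can. A call with a number of a shift or a turn outside -1 to 1 is refused whole. A call with a gripper value outside its range is refused whole. The fingers move at their own pace and stop on an object; "force" is the grip in N (left out, the last holds). Time passes only in rows, so rows that repeat a pose let the fingers close, or fill a call up. It gives the time, the measured TCP pose, the force, the opening and the grip force at its end, in the units of the state.
- manip.get_obs(): the state, without advancing time (a new reading comes with each control period).
- viewer.snapshot(name): name is "side" or "top"; returns (picture, depth): 480x640x3 uint8, blue, green, red; 480x640 float32, m along the optical axis (not along the pixel's ray), 0 where there is no reading.
- viewer.camera_model(name): a dict with "camera_matrix" (3x3 intrinsics, pixels), "R" (3x3) and "t" (3): a world point X has camera coordinates R X + t. Camera axes: x right, y down, z forward; pixel columns grow to the right and rows downward; lengths in m; the calibration is good to about 2 mm. A picture is of the moment at which its call begins. camera_model takes no time and is no camera call.
- workorder.sign_off(): hands the job in; it is judged then, once.
The state is a dict: "t": time; "joint_positions": joint angles; "joint_vel": joint speeds; "joint_efforts": joint torques, N m; "position": TCP position; "eef_rot": TCP orientation; "ft_force": force on the tool from outside, world axes, zero at the start; "ft_torque": the same for the moment, N m; "finger_gap": opening from 0.0 (shut) to 1.0 (fully open); "grip_force": force on a finger pad.
Only numpy, scipy, OpenCV 4.12 (cv2) and the standard library are available. Lean on these libraries where they do the work, as an engineer would, in place of code of your own. Each camera call takes 0.05 s, during which the arm holds its last target. There are 200 camera calls.

## Working session

There is one attempt and no reset: what is moved stays moved. The work goes in short steps, Python scripts to look and compute and a tool call to move; the robot and the scene stay as the last step left them, time stands still between calls to the robot, and variables do not carry over. Pictures are saved under pics/ and viewed, at most 10 in all, crops included, and the job is handed in when it is done.

Besides the shell and the picture viewer there is one more tool, called after "Call:" in YAML: its name, and indented under it one key for each argument. jog_arm: Moves the arm, as the interface text tells. Its arguments: {"type":"object","properties":{"increments":{"type":"array"},"force":{"type":"number"}},"required":["increments"]}

```bash
mkdir -p pics; ls; cat > h.py <<'E'
import numpy as np, cv2
from bench import manip, viewer, workorder
def cam(n):
    m=viewer.camera_model(n); return np.array(m["camera_matrix"]),np.array(m["R"]),np.array(m["t"]).ravel()
def ray(n,u,v,z):
    K,R,t=cam(n); c=-R.T@t; d=R.T@np.linalg.inv(K)@np.array([u,v,1.]); return c+d*(z-c[2])/d[2]
def proj(n,X):
    K,R,t=cam(n); p=K@(R@np.array(X,float)+t); return p[:2]/p[2]
def pt(n,u,v,dep):
    K,R,t=cam(n); d=dep[int(v),int(u)]; return R.T@(np.linalg.inv(K)@np.array([u,v,1.])*d-t)
E
python3 - <<'E'
from h import *
for n in("top","side"):
    im,d=viewer.snapshot(n); cv2.imwrite(f"pics/{n}0.png",im); np.save(n+"0.npy",d)
    K,R,t=cam(n); print(n,-R.T@t,K[0,0],R[2])
o=manip.get_obs(); print(o)
E
```

```text
pics
top [ 0.45592378 -0.00470492  1.37893157] 552.0030526730419 [ 0.05479824  0.00360803 -0.99849093]
side [0.123665   0.81947079 1.15803485] 499.403754848415 [ 0.29152049 -0.59521282 -0.74882408]
{'t': 0.1, 'joint_positions': array([-1.35112127e+00,  3.59437042e-01,  1.51133809e+00,  2.63654075e-05,
        1.27250435e+00, -1.15108013e-01]), 'joint_vel': array([ 0.00080547, -0.00132628, -0.00391088,  0.00044661,  0.00113518,
        0.00203659]), 'joint_efforts': array([-3.02586268e-04, -5.28652239e+01, -2.79350495e+01, -1.31503848e-04,
        4.99735223e-03, -1.99723800e-06]), 'position': array([ 0.19700829, -0.56612209,  0.2555299 ]), 'eef_rot': array([ 9.86023016e-01,  1.66607024e-01, -3.14965488e-05, -8.42920767e-04]), 'ft_force': array([-0.01539636, -0.81087916, -1.11426024]), 'ft_torque': array([ 0.02320249, -0.00377408,  0.02986964]), 'grip_force': 0.0, 'finger_gap': 0.9988412994476791}
```

View pics/top0.png

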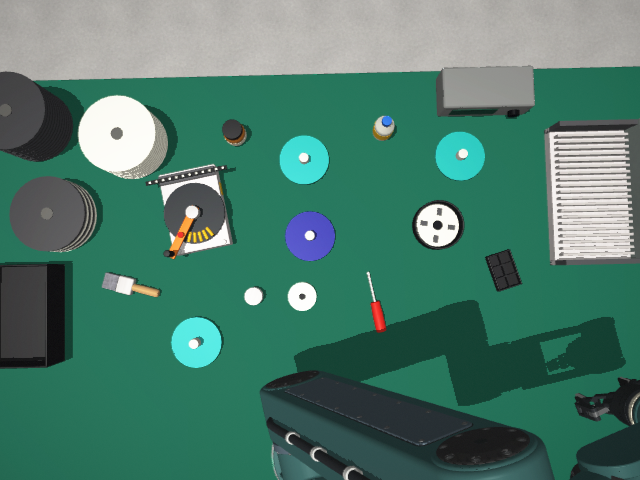

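View pics/side0.png

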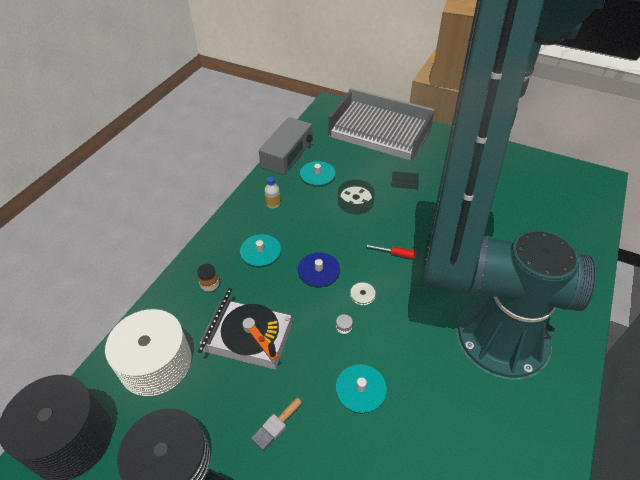

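The top view shows lookalikes of the cover: blue at (310,236) and teal at (304,159), (460,156) and (196,342). I choose the blue one. The pot is at (437,225), the lever pivot at (193,212) and the handle at (170,255).

```bash
python3 - <<'E'
from h import *
im=cv2.imread("pics/top0.png"); d=np.load("top0.npy"); hsv=cv2.cvtColor(im,cv2.COLOR_BGR2HSV)
def plane(m,z): # world xy of mask px
    v,u=np.nonzero(m); return np.array([ray("top",a,b,z)[:2] for a,b in zip(u,v)])
def near(m,c,r):
    k=np.zeros(m.shape,np.uint8); cv2.circle(k,c,r,255,-1); return cv2.bitwise_and(m,k)
# cover
m=near(cv2.inRange(hsv,(112,100,60),(130,255,255)),(310,236),40)
c=max(cv2.findContours(m,0,1)[0],key=cv2.contourArea)
P=np.array([ray("top",*q,.013)[:2] for q in c[:,0]],np.float32); print("cover",cv2.fitEllipse(P), cv2.minEnclosingCircle(P))
m=near(cv2.inRange(hsv,(0,0,170),(180,80,255)),(310,236),10); print("knob",plane(m,.043).mean(0),m.sum()/255)
# pot
m=near(cv2.inRange(hsv,(0,0,0),(180,120,70)),(437,225),33)
c=max(cv2.findContours(m,0,1)[0],key=cv2.contourArea)
P=np.array([ray("top",*q,.045)[:2] for q in c[:,0]],np.float32); print("pot",cv2.fitEllipse(P), cv2.minEnclosingCircle(P))
# points heights
for q in [(193,212),(180,236),(170,255),(310,236),(437,194)]: print(q,pt("top",*q,d))
# ribs
m=near(cv2.inRange(hsv,(20,150,120),(35,255,255)),(200,232),30)
n,l,s,ce=cv2.connectedComponentsWithStats(m); print(s[1:,4]); 
for q in ce[1:]: print("rib",q,ray("top",*q,.05),pt("top",*q,d))
# orange
m=near(cv2.inRange(hsv,(5,150,120),(19,255,255)),(182,232),45); P=plane(m,.073)
print("lever dir",cv2.fitLine(P.astype(np.float32),2,0,.01,.01).ravel())
a=cv2.resize(im[140:290,120:270],(600,600),interpolation=2)
b=cv2.resize(im[186:286,285:335],(200,400)); 
o=np.zeros((600,800,3),np.uint8); o[:,:600]=a; o[:400,600:]=b; cv2.imwrite("pics/crop1.png",o)
E
```

```text
cover ((0.5353550314903259, 0.016750313341617584), (0.12033598870038986, 0.12052573263645172), 30.610246658325195) ((0.5355858206748962, 0.01694352924823761), 0.06154518574476242)
knob [0.53551291 0.01714836] 77.0
pot ((0.553656816482544, -0.2942380905151367), (0.11669408529996872, 0.12319649755954742), 19.190719604492188) ((0.553068995475769, -0.2944584786891937), 0.06278003007173538)
(193, 212) [0.59407701 0.29003581 0.08122144]
(180, 236) [0.53788219 0.32091052 0.08287042]
(170, 255) [0.49286879 0.33719166 0.11131209]
(310, 236) [0.53297018 0.01545213 0.04426273]
(437, 194) [ 0.6340227  -0.30556916 -0.00285972]
[33 33 32 34 41]
rib [209.21212121 231.12121212] [0.550115   0.25844488 0.05      ] [0.54966984 0.25720121 0.05628063]
rib [199.75757576 236.21212121] [0.53833405 0.28143578 0.05      ] [0.5378864  0.27988146 0.05721878]
rib [204.65625 234.25   ] [0.54280267 0.26954551 0.05      ] [0.54224214 0.26777609 0.05857407]
rib [189.08823529 236.52941176] [0.53816823 0.30722072 0.05      ] [0.53752489 0.30478077 0.06039518]
rib [194.46341463 236.87804878] [0.53702238 0.29424342 0.05      ] [0.53671309 0.29310331 0.05506819]
lever dir [ 0.9015822  -0.43260783  0.54039454  0.32139212]
```

View pics/crop1.png

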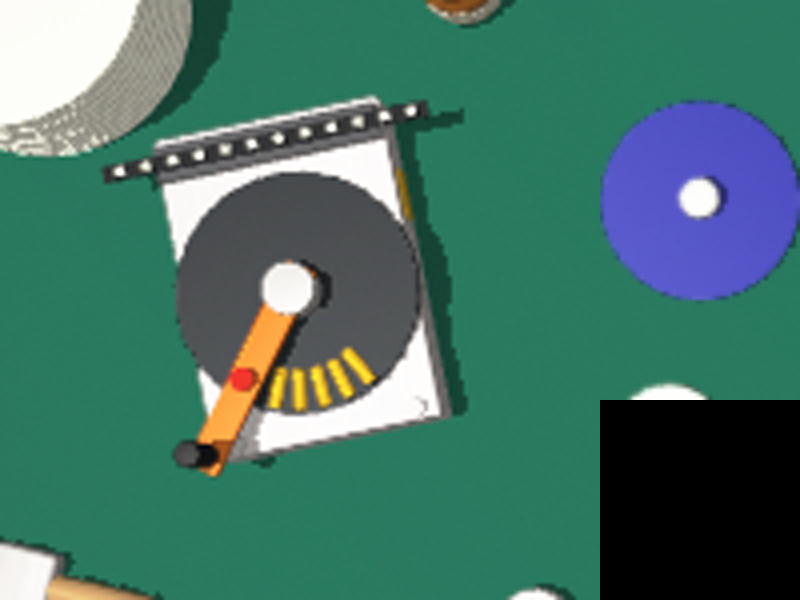

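The crop confirms the blue disc with a white knob at full-image (310,236). The lever is at rest, and the five ribs run from (189,236) to (209,231). Next I refine the numbers and work out the first move.

```bash
cat >> h.py <<'E'
from scipy.spatial.transform import Rotation as Ro
def go(target,yaw=None):
    o=manip.get_obs(); R=Ro.from_quat(o["eef_rot"]); print("t",o["t"],"pos",o["position"].round(4),"yaw",np.arctan2(*R.as_matrix()[1::-1,0]).round(4),"tilt",R.as_matrix()[:,2].round(4))
    print("shift",(R.inv().apply(np.array(target)-o["position"])*10).round(4))
    if yaw is not None:
        T=Ro.from_euler('z',yaw)*Ro.from_euler('x',np.pi)
        print("turn",((R.inv()*T).as_rotvec()/(2*np.pi)).round(4))
E
python3 - <<'E'
from h import *
from scipy.optimize import least_squares
def circ(P,r): return least_squares(lambda c:np.hypot(*(P-c).T)-r,P.mean(0),loss='soft_l1',f_scale=.001).x
for n,c0,rr in(("top",(437,225),33),("side",(357,196),26)):
    im=cv2.imread(f"pics/{n}0.png"); hsv=cv2.cvtColor(im,cv2.COLOR_BGR2HSV)
    m=((hsv[...,1]<120)).astype(np.uint8)*255
    k=np.zeros_like(m); cv2.circle(k,c0,rr,255,-1); m&=k
    c=max(cv2.findContours(m,0,1)[0],key=cv2.contourArea)
    P=np.array([ray(n,*q,.045)[:2] for q in c[:,0]])
    K,R,t=cam(n); C=(-R.T@t)[:2]; ctr=P.mean(0); u=(ctr-C)/np.linalg.norm(ctr-C)
    Q=P[((P-ctr)@u)>-.01]; x=circ(Q,.0592); print(n,len(P),len(Q),x,np.std(np.hypot(*(Q-x).T)))
im=cv2.imread("pics/top0.png"); 
rib=np.array([[189.088,236.529],[194.463,236.878],[199.758,236.212],[204.656,234.25],[209.212,231.121]])
B=np.array([ray("top",*q,.056)[:2] for q in rib])
f=lambda p:(np.c_[p[0]+p[2]*np.cos(p[3]+.22*np.arange(5)),p[1]+p[2]*np.sin(p[3]+.22*np.arange(5))]-B).ravel()
s=least_squares(f,[.594,.29,.06,2.9]); print("pivot,r,rib1",s.x,s.fun.round(4))
cap=ray("top",120+288/4,140+288/4,.081); print("cap",cap)
for pv in(s.x[:2],cap[:2]):
    a=np.unwrap(np.arctan2(*(B-pv).T[::-1]))%(2*np.pi); print("angles",a.round(3),"notch3",(a-.22*np.arange(5)).mean()+.55)
hnd=ray("top",120+187/4,140+453/4,.118); print("handle",hnd,np.arctan2(hnd[1]-cap[1],hnd[0]-cap[0]),np.hypot(*(hnd-cap)[:2]))
go([.5355,.017,.10],.335)
E
```

```text
top 142 79 [ 0.55428112 -0.29681225] 0.0006960528646512176
side 118 65 [ 0.55494365 -0.29842543] 0.006144137520169342
pivot,r,rib1 [0.59510067 0.29402596 0.0585639  2.93950083] [-0.0001 -0.     -0.0001  0.0001  0.0002  0.0001  0.0002 -0.0002 -0.0002
  0.    ]
cap [0.59415628 0.2924515  0.081     ]
angles [2.939 3.161 3.38  3.596 3.822] notch3 3.4895029698437163
angles [2.909 3.134 3.357 3.578 3.811] notch3 3.467838507032628
handle [0.49684809 0.34279473 0.118     ] 2.664154802128998 0.10955968942284007
t 0.1 pos [ 0.197  -0.5661  0.2555] yaw 0.3348 tilt [-3.0e-04  1.7e-03 -1.0e+00]
shift [ 5.1125 -4.3927  1.5638]
turn [-0.0003 -0.     -0.    ]
```

Call:
jog_arm:
  increments: [0.08,-0.07,0,0,0,0,-1,0.2,-0.17,0,0,0,0,-1,0.35,-0.3,0,0,0,0,-1,0.5,-0.43,0,0,0,0,-1,0.65,-0.56,0,0,0,0,-1,0.8,-0.69,0,0,0,0,-1,0.9,-0.77,0,0,0,0,-1,1,-0.86,0,0,0,0,-1]
  force: 50

```text
t: 1.1
position: [0.2638, -0.452, 0.2564]
eef_rot: [0.986, 0.167, -0.0, 0.0]
ft_force: [-0.3, 1.1, -0.4]
finger_gap: 0.999
grip_force: 0.0
```

Call:
jog_arm:
  increments: [0.125,-0.11,0,0,0,0,-1,0.25,-0.22,0,0,0,0,-1,0.375,-0.33,0,0,0,0,-1,0.5,-0.43,0,0,0,0,-1,0.625,-0.54,0,0,0,0,-1,0.75,-0.65,0,0,0,0,-1,0.875,-0.75,0,0,0,0,-1,1,-0.86,0,0,0,0,-1]

```text
t: 2.1
position: [0.3301, -0.3376, 0.2563]
eef_rot: [0.986, 0.167, 0.0, 0.0]
ft_force: [0.4, -0.6, -0.4]
finger_gap: 1.001
grip_force: 0.0
```

Call:
jog_arm:
  increments: [0.125,-0.11,0,0,0,0,-1,0.25,-0.22,0,0,0,0,-1,0.375,-0.33,0,0,0,0,-1,0.5,-0.43,0,0,0,0,-1,0.625,-0.54,0,0,0,0,-1,0.75,-0.65,0,0,0,0,-1,0.875,-0.75,0,0,0,0,-1,1,-0.86,0,0,0,0,-1]

```text
t: 3.1
position: [0.3963, -0.2236, 0.2563]
eef_rot: [0.986, 0.167, 0.0, 0.0]
ft_force: [0.2, -0.5, 0.2]
finger_gap: 0.998
grip_force: 0.0
```

Call:
jog_arm:
  increments: [0.125,-0.11,0.1,0,0,0,-1,0.25,-0.22,0.2,0,0,0,-1,0.375,-0.33,0.3,0,0,0,-1,0.5,-0.43,0.4,0,0,0,-1,0.625,-0.54,0.5,0,0,0,-1,0.75,-0.65,0.6,0,0,0,-1,0.875,-0.75,0.7,0,0,0,-1,1,-0.86,0.8,0,0,0,-1]

```text
t: 4.1
position: [0.4625, -0.1094, 0.1757]
eef_rot: [0.986, 0.167, 0.0, -0.0]
ft_force: [0.6, -0.3, 0.2]
finger_gap: 1.001
grip_force: 0.0
```

Call:
jog_arm:
  increments: [0.125,-0.11,0.1,0,0,0,-1,0.25,-0.22,0.2,0,0,0,-1,0.375,-0.33,0.3,0,0,0,-1,0.5,-0.43,0.4,0,0,0,-1,0.625,-0.54,0.5,0,0,0,-1,0.75,-0.65,0.6,0,0,0,-1,0.9,-0.77,0.7,0,0,0,-1,1,-0.86,0.7,0,0,0,-1]

```text
t: 5.1
position: [0.5283, 0.005, 0.1054]
eef_rot: [0.986, 0.167, -0.001, -0.0]
ft_force: [0.5, -0.8, -0.3]
finger_gap: 1.001
grip_force: 0.0
```

```bash
python3 -c "
from h import *
go([.5355,.017,.042],.335)"
```

```text
t 5.1 pos [0.5283 0.005  0.1054] yaw 0.3353 tilt [-1.4e-03  3.0e-04 -1.0e+00]
shift [ 0.1087 -0.0894  0.6342]
turn [-0.0001  0.0002  0.    ]
```

Call:
jog_arm:
  increments: [0.06,-0.05,0.05,0,0,0,-1,0.11,-0.09,0.12,0,0,0,-1,0.11,-0.09,0.23,0,0,0,-1,0.11,-0.09,0.34,0,0,0,-1,0.11,-0.09,0.45,0,0,0,-1,0.11,-0.09,0.54,0,0,0,-1,0.11,-0.09,0.6,0,0,0,-1,0.11,-0.09,0.63,0,0,0,-1]

```text
t: 6.1
position: [0.5354, 0.0158, 0.0429]
eef_rot: [0.986, 0.167, -0.0, -0.0]
ft_force: [0.5, 0.5, -0.1]
finger_gap: 1.0
grip_force: 0.0
```

Call:
jog_arm:
  increments: [0,0,0,0,0,0,1,0,0,0,0,0,0,1,0,0,0,0,0,0,1,0,0,0,0,0,0,1,0,0,0,0,0,0,1,0,0,0,0,0,0,1,0,0,0,0,0,0,1,0,0,0,0,0,0,1]
  force: 50

```text
t: 7.1
position: [0.5358, 0.0159, 0.0438]
eef_rot: [0.986, 0.167, 0.0, 0.0]
ft_force: [-1.1, -0.4, 5.6]
finger_gap: 0.264
grip_force: 48.8
```

Call:
jog_arm:
  increments: [0,0,-0.02,0,0,0,1,0,0,-0.07,0,0,0,1,0,0,-0.15,0,0,0,1,0,0,-0.27,0,0,0,1,0,0,-0.4,0,0,0,1,0,0,-0.54,0,0,0,1,0,0,-0.65,0,0,0,1,0,0,-0.7,0,0,0,1]

```text
t: 8.1
position: [0.5359, 0.0158, 0.1144]
eef_rot: [0.986, 0.167, 0.001, 0.0]
ft_force: [0.6, 0.9, -1.3]
finger_gap: 0.258
grip_force: 49.0
```

```bash
python3 -c "
from h import *
im,d=viewer.snapshot('side'); im2,d2=viewer.snapshot('top')
cv2.imwrite('pics/lift.png',np.hstack([cv2.resize(im[180:330,230:380],(400,400)),cv2.resize(im2[150:300,230:380],(400,400))]))
print(manip.get_obs()['ft_force'],manip.get_obs()['finger_gap'])
go([.554,-.297,.125],.335)"
```

```text
[ 0.14089725 -0.83795733 -1.93556555] 0.26692043569128115
t 8.2 pos [0.5359 0.0159 0.114 ] yaw 0.3348 tilt [ 0.0011 -0.     -1.    ]
shift [-0.8567  3.0145 -0.1101]
turn [ 0.0001 -0.0002 -0.    ]
```

View pics/lift.png

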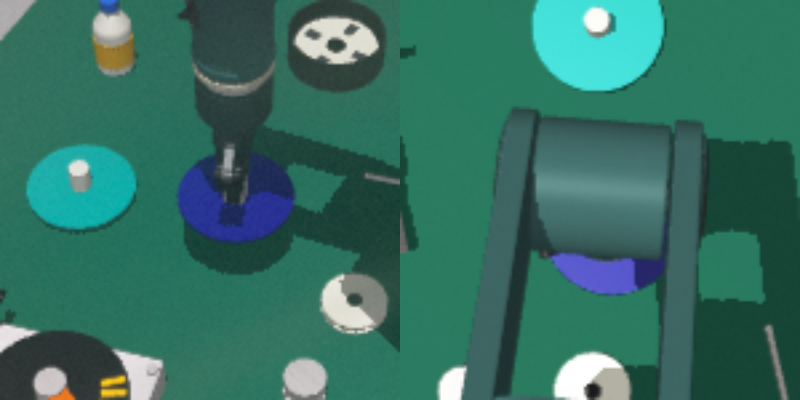

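The side crop shows the cover held level by its knob, with its centre at about (236,195) in the crop.

Call:
jog_arm:
  increments: [-0.02,0.07,-0.02,0,0,0,1,-0.05,0.18,-0.05,0,0,0,1,-0.09,0.32,-0.08,0,0,0,1,-0.13,0.46,-0.1,0,0,0,1,-0.17,0.6,-0.11,0,0,0,1,-0.21,0.74,-0.11,0,0,0,1,-0.25,0.87,-0.11,0,0,0,1,-0.285,1,-0.11,0,0,0,1]

```text
t: 9.2
position: [0.5414, -0.0889, 0.1242]
eef_rot: [0.986, 0.167, -0.0, -0.0]
ft_force: [-0.6, 0.5, -1.3]
finger_gap: 0.262
grip_force: 49.0
```

Call:
jog_arm:
  increments: [-0.035,0.125,0,0,0,0,1,-0.07,0.25,0,0,0,0,1,-0.105,0.375,0,0,0,0,1,-0.14,0.5,0,0,0,0,1,-0.175,0.625,0,0,0,0,1,-0.21,0.75,0,0,0,0,1,-0.25,0.875,0,0,0,0,1,-0.285,1,0,0,0,0,1]

```text
t: 10.2
position: [0.5474, -0.1926, 0.1243]
eef_rot: [0.986, 0.167, -0.0, -0.0]
ft_force: [0.0, 0.7, -0.8]
finger_gap: 0.262
grip_force: 49.0
```

Call:
jog_arm:
  increments: [-0.035,0.125,0,0,0,0,1,-0.07,0.25,0,0,0,0,1,-0.11,0.39,0,0,0,0,1,-0.16,0.55,0,0,0,0,1,-0.2,0.7,0,0,0,0,1,-0.24,0.84,0,0,0,0,1,-0.27,0.95,0,0,0,0,1,-0.285,1,0,0,0,0,1]

```text
t: 11.2
position: [0.5534, -0.2964, 0.1243]
eef_rot: [0.986, 0.166, 0.0, 0.0]
ft_force: [1.1, 1.6, -2.3]
finger_gap: 0.262
grip_force: 49.0
```

```bash
python3 -c "
from h import *
im,d=viewer.snapshot('side'); im2,d2=viewer.snapshot('top')
cv2.imwrite('pics/over.png',np.hstack([cv2.resize(im[120:270,280:430],(400,400)),cv2.resize(im2[150:300,360:510],(400,400))]))
for n,I in(('side',im),('top',im2)):
    h=cv2.cvtColor(I,cv2.COLOR_BGR2HSV); m=cv2.inRange(h,(112,100,40),(130,255,255)); v,u=np.nonzero(m); print(n,len(u),u.min() if len(u) else 0,u.max() if len(u) else 0)
    c=max(cv2.findContours(m,0,1)[0],key=cv2.contourArea); P=np.array([ray(n,*q,.094)[:2] for q in c[:,0]],np.float32); print(cv2.fitEllipse(cv2.convexHull(P)))
go([.554,-.2975,.081],.335)"
```

```text
side 349 338 375
((0.5599825978279114, -0.2773597836494446), (0.08430621027946472, 0.11137066036462784), 66.40872955322266)
top 816 416 466
((0.562274158000946, -0.27820372581481934), (0.0826168954372406, 0.11427106708288193), 58.234676361083984)
t 11.3 pos [ 0.5534 -0.2961  0.1243] yaw 0.3343 tilt [ 1.e-04  0.e+00 -1.e+00]
shift [0.0012 0.0158 0.4327]
turn [ 0.     -0.     -0.0001]
```

View pics/over.png

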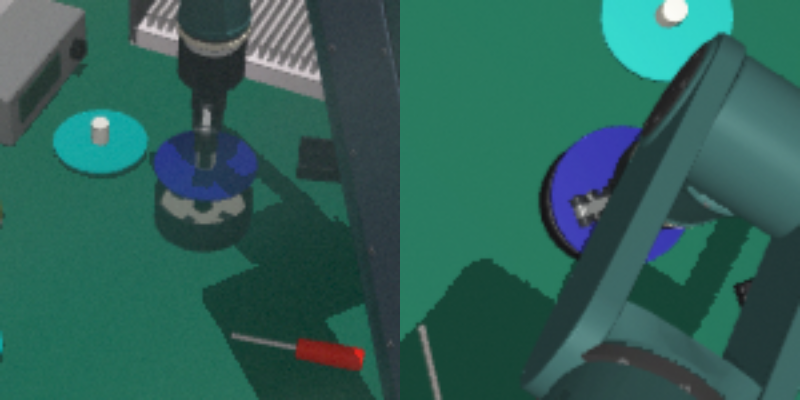

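The cover hovers over the pot, level and concentric to the eye: side crop (205,165), top crop (620,195). Now I lower it.

Call:
jog_arm:
  increments: [0,0.015,0.03,0,0,0,1,0,0.015,0.1,0,0,0,1,0,0.015,0.18,0,0,0,1,0,0.015,0.25,0,0,0,1,0,0.015,0.31,0,0,0,1,0,0.015,0.36,0,0,0,1,0,0.015,0.39,0,0,0,1,0,0.015,0.4,0,0,0,1]

```text
t: 12.3
position: [0.5538, -0.297, 0.0841]
eef_rot: [0.986, 0.167, -0.0, -0.0]
ft_force: [-0.2, 0.0, -1.3]
finger_gap: 0.267
grip_force: 49.0
```

Call:
jog_arm:
  increments: [0,0,0.005,0,0,0,1,0,0,0.01,0,0,0,1,0,0,0.015,0,0,0,1,0,0,0.02,0,0,0,1,0,0,0.025,0,0,0,1,0,0,0.03,0,0,0,1,0,0,0.03,0,0,0,1,0,0,0.03,0,0,0,1]

```text
t: 13.3
position: [0.5538, -0.297, 0.0813]
eef_rot: [0.986, 0.167, 0.0, -0.0]
ft_force: [-0.1, 1.5, -1.7]
finger_gap: 0.258
grip_force: 49.0
```

Call:
jog_arm:
  increments: [0,0,0.005,0,0,0,1,0,0,0.01,0,0,0,1,0,0,0.015,0,0,0,1,0,0,0.015,0,0,0,1,0,0,0.015,0,0,0,1,0,0,0.015,0,0,0,1,0,0,0.015,0,0,0,1,0,0,0.015,0,0,0,1]

```text
t: 14.3
position: [0.5539, -0.297, 0.0808]
eef_rot: [0.986, 0.167, 0.0, 0.0]
ft_force: [-2.1, 1.8, 7.2]
finger_gap: 0.261
grip_force: 49.8
```

Call:
jog_arm:
  increments: [0,0,0,0,0,0,0.2,0,0,0,0,0,0,0,0,0,0,0,0,0,-0.3,0,0,0,0,0,0,-0.6,0,0,0,0,0,0,-0.6,0,0,0,0,0,0,-0.6,0,0,-0.05,0,0,0,-0.6,0,0,-0.15,0,0,0,-0.6]

```text
t: 15.3
position: [0.5536, -0.2968, 0.095]
eef_rot: [0.986, 0.167, -0.0, -0.0]
ft_force: [0.0, 0.0, 0.5]
finger_gap: 0.801
grip_force: 0.0
```

Call:
jog_arm:
  increments: [0,0,-0.12,0,0,0,-0.6,0,0,-0.25,0,0,0,-0.6,0,0,-0.4,0,0,0,-0.6,0,0,-0.55,0,0,0,-0.6,0,0,-0.7,0,0,0,-0.6,0,0,-0.85,0,0,0,-0.6,0,-0.08,-0.95,0,0,0,-0.6,0,-0.2,-1,0,0,0,-0.6]

```text
t: 16.3
position: [0.5472, -0.2776, 0.1955]
eef_rot: [0.986, 0.166, 0.0, 0.0]
ft_force: [-0.4, 0.4, 0.2]
finger_gap: 0.8
grip_force: 0.0
```

```bash
python3 - <<'E'
from h import *
from scipy.optimize import least_squares
im,d=viewer.snapshot('side'); 
h=cv2.cvtColor(im,cv2.COLOR_BGR2HSV); m=cv2.inRange(h,(112,80,40),(130,255,255))
c=cv2.convexHull(max(cv2.findContours(m,0,1)[0],key=cv2.contourArea)); P=np.array([ray('side',*q,.05)[:2] for q in c[:,0]],np.float32); print(len(P),cv2.minEnclosingCircle(P),cv2.fitEllipse(P))
cv2.imwrite('pics/seated.png',cv2.resize(im[130:255,280:430],(600,500)))
go([.497,.34,.2],None)
E
```

```text
10 ((0.5854794979095459, -0.2771660387516022), 0.045324355363845825) ((0.5861229300498962, -0.27553409337997437), (0.038911256939172745, 0.08958423882722855), 36.62363052368164)
t 16.35 pos [ 0.5464 -0.2758  0.1956] yaw 0.3352 tilt [-6.0e-04  1.4e-03 -1.0e+00]
shift [ 1.559  -5.9774 -0.0353]
```

View pics/seated.png

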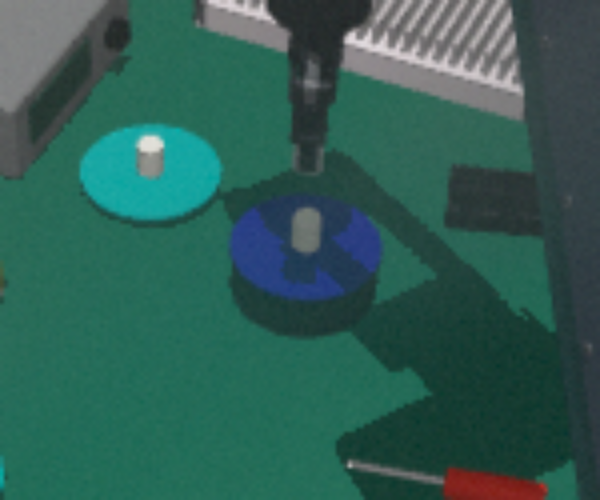

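Seated level: in the crop the disc is centred at about (306,248) and is concentric with the pot below it. Now to the lever.

Call:
jog_arm:
  increments: [0.03,-0.125,0,0,0,0,-0.6,0.06,-0.25,0,0,0,0,-0.6,0.1,-0.375,0,0,0,0,-0.6,0.13,-0.5,0,0,0,0,-0.6,0.16,-0.625,0,0,0,0,-0.6,0.2,-0.75,0,0,0,0,-0.6,0.23,-0.875,0,0,0,0,-0.6,0.26,-1,0,0,0,0,-0.6]

```text
t: 17.35
position: [0.5389, -0.1742, 0.1948]
eef_rot: [0.986, 0.167, 0.0, -0.0]
ft_force: [-0.5, -0.1, -0.6]
finger_gap: 0.803
grip_force: 0.0
```

Call:
jog_arm:
  increments: [0.03,-0.125,0,0,0,0,-0.6,0.06,-0.25,0,0,0,0,-0.6,0.1,-0.375,0,0,0,0,-0.6,0.13,-0.5,0,0,0,0,-0.6,0.16,-0.625,0,0,0,0,-0.6,0.2,-0.75,0,0,0,0,-0.6,0.23,-0.875,0,0,0,0,-0.6,0.26,-1,0,0,0,0,-0.6]

```text
t: 18.35
position: [0.5306, -0.0712, 0.1948]
eef_rot: [0.986, 0.167, 0.0, -0.0]
ft_force: [-0.1, 0.3, -1.0]
finger_gap: 0.8
grip_force: 0.0
```

Call:
jog_arm:
  increments: [0.03,-0.125,0,0,0,0,-0.6,0.06,-0.25,0,0,0,0,-0.6,0.1,-0.375,0,0,0,0,-0.6,0.13,-0.5,0,0,0,0,-0.6,0.16,-0.625,0,0,0,0,-0.6,0.2,-0.75,0,0,0,0,-0.6,0.23,-0.875,0,0,0,0,-0.6,0.26,-1,0,0,0,0,-0.6]

```text
t: 19.35
position: [0.5223, 0.0317, 0.1948]
eef_rot: [0.986, 0.167, -0.0, -0.0]
ft_force: [0.5, 0.1, -0.1]
finger_gap: 0.803
grip_force: 0.0
```

Call:
jog_arm:
  increments: [0.03,-0.125,0,0,0,0,-0.6,0.06,-0.25,0,0,0,0,-0.6,0.1,-0.375,0,0,0,0,-0.6,0.13,-0.5,0,0,0,0,-0.6,0.16,-0.625,0,0,0,0,-0.6,0.2,-0.75,0,0,0,0,-0.6,0.23,-0.875,0,0,0,0,-0.6,0.26,-1,0,0,0,0,-0.6]

```text
t: 20.35
position: [0.514, 0.1347, 0.1948]
eef_rot: [0.986, 0.167, 0.0, -0.0]
ft_force: [-0.0, -0.4, -0.3]
finger_gap: 0.8
grip_force: 0.0
```

Call:
jog_arm:
  increments: [0.03,-0.125,0,0,0,0.02,-0.6,0.06,-0.25,0,0,0,0.04,-0.6,0.1,-0.375,0,0,0,0.06,-0.6,0.13,-0.5,0,0,0,0.08,-0.6,0.16,-0.625,0,0,0,0.1,-0.6,0.2,-0.75,0,0,0,0.115,-0.6,0.23,-0.875,0,0,0,0.125,-0.6,0.26,-0.95,0,0,0,0.128,-0.6]

```text
t: 21.35
position: [0.5072, 0.233, 0.1948]
eef_rot: [0.973, -0.232, -0.0, -0.0]
ft_force: [-0.1, -0.5, -0.1]
finger_gap: 0.796
grip_force: 0.0
```

```bash
python3 - <<'E'
from h import *
im,d=viewer.snapshot('side'); im2,_=viewer.snapshot('top')
cv2.imwrite('pics/lev.png',np.hstack([cv2.resize(im[280:400,190:310],(400,400)),cv2.resize(im2[180:300,120:240],(400,400))]))
print('joints',manip.get_obs()['joint_positions'].round(2))
go([.497,.3425,.106],-.47)
E
```

```text
joints [0.31 0.36 1.67 0.   1.1  2.35]
t 21.45 pos [0.5074 0.233  0.1948] yaw -0.468 tilt [ 2.e-04  3.e-04 -1.e+00]
shift [-0.5872 -0.93    0.8886]
turn [-0.0001 -0.      0.0003]
```

View pics/lev.png

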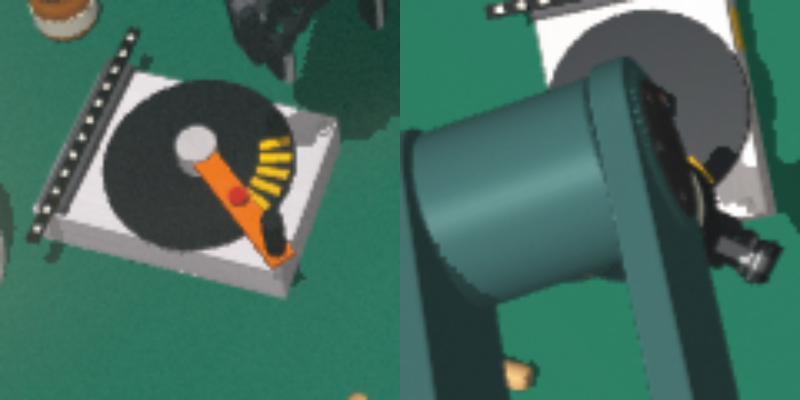

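In the side view the lever is still at rest, with the handle top at crop (272,213), i.e. full-image (272,344), and all five ribs clear.

```bash
python3 - <<'E'
from h import *
from scipy.optimize import least_squares
im=cv2.imread("pics/side0.png"); hsv=cv2.cvtColor(im,cv2.COLOR_BGR2HSV)
m=cv2.inRange(hsv,(20,150,90),(35,255,255)); m[:, :240]=0; m[:,295:]=0; m[:310]=0; m[360:]=0
n,l,s,ce=cv2.connectedComponentsWithStats(m); k=[i for i in range(1,n) if s[i,4]>8]; ce=ce[k]; print(s[k,4],ce.round(1))
print("handle",ray("side",271.6,343.9,.118),"cap",ray("side",190+196*.3,280+145*.3,.081))
if len(ce)==5:
    B=np.array([ray("side",*q,.056)[:2] for q in ce]); B=B[np.argsort(-B[:,1])]
    A=np.arange(5)*.22
    f=lambda p:(np.c_[p[0]+p[2]*np.cos(p[3]+A),p[1]+p[2]*np.sin(p[3]+A)]-B).ravel()
    s=least_squares(f,[.594,.29,.06,2.9]); print("fit",s.x,s.x[3]+.55,s.fun.round(4))
E
```

```text
[27 29 54 15] [[272.  322.4]
 [272.3 327. ]
 [270.3 333.4]
 [267.5 339.5]]
handle [0.49804384 0.3412598  0.118     ] cap [0.59169461 0.29881239 0.081     ]
```

Call:
jog_arm:
  increments: [-0.07,-0.11,0,0,0,0,-0.6,-0.14,-0.23,0,0,0,0,-0.6,-0.22,-0.35,0,0,0,0,-0.6,-0.3,-0.48,0,0,0,0,-0.6,-0.39,-0.62,0,0,0,0,-0.6,-0.48,-0.76,0,0,0,0,-0.6,-0.55,-0.87,0,0,0,0,-0.6,-0.585,-0.925,0,0,0,0,-0.6]

```text
t: 22.45
position: [0.4969, 0.3421, 0.1948]
eef_rot: [0.973, -0.232, -0.0, -0.0]
ft_force: [-0.3, 0.1, -0.6]
finger_gap: 0.795
grip_force: 0.0
```

Call:
jog_arm:
  increments: [0,0,0.06,0,0,0,-0.6,0,0,0.17,0,0,0,-0.6,0,0,0.3,0,0,0,-0.6,0,0,0.45,0,0,0,-0.6,0,0,0.6,0,0,0,-0.6,0,0,0.74,0,0,0,-0.6,0,0,0.85,0,0,0,-0.6,0,0,0.89,0,0,0,-0.6]

```text
t: 23.45
position: [0.4967, 0.3409, 0.1049]
eef_rot: [0.973, -0.233, -0.0, 0.0]
ft_force: [-0.6, -0.4, -0.6]
finger_gap: 0.794
grip_force: 0.0
```

Call:
jog_arm:
  increments: [0,0,0,0,0,0,0,0,0,0,0,0,0,0.3,0,0,0,0,0,0,0.6,0,0,0,0,0,0,1,0,0,0,0,0,0,1,0,0,0,0,0,0,1,0,0,0,0,0,0,1,0,0,0,0,0,0,1]
  force: 60

```text
t: 24.45
position: [0.4977, 0.3419, 0.1066]
eef_rot: [0.973, -0.233, 0.001, -0.001]
ft_force: [-0.9, 6.3, 4.9]
finger_gap: 0.171
grip_force: 58.8
```

```bash
python3 - <<'E'
from h import *
o=manip.get_obs(); print(o['ft_force'],o['ft_torque'],o['finger_gap']); go([.497,.3425,.106],-.47)
im,d=viewer.snapshot('side')
cv2.imwrite('pics/grip.png',cv2.resize(im[280:400,190:310],(500,500)))
E
```

```text
[-0.90773455  6.26702495  4.94208027] [0.76911292 0.05875769 0.06039951] 0.17106364124610765
t 24.45 pos [0.4977 0.3419 0.1066] yaw -0.4694 tilt [ 0.0016  0.0016 -1.    ]
shift [-0.0091 -0.0021  0.006 ]
turn [-0.0003 -0.0001  0.0001]
```

View pics/grip.png

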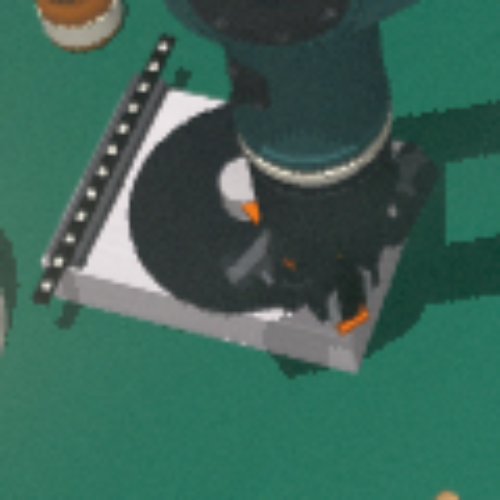

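The fingers pinch the handle at about crop (345,295), where the orange arm tip shows. The fits put the third notch 0.805 rad ahead of rest, so I sweep in arcs of about 0.2 rad.

Call:
jog_arm:
  increments: [0,0.028,0,0,0,-0.004,1,0.001,0.055,0,0,0,-0.008,1,0.003,0.083,0,0,0,-0.012,1,0.006,0.11,0,0,0,-0.016,1,0.009,0.137,0,0,0,-0.02,1,0.012,0.164,0,0,0,-0.024,1,0.017,0.192,0,0,0,-0.028,1,0.022,0.219,0,0,0,-0.032,1]
  force: 80

```text
t: 25.5
position: [0.4901, 0.3217, 0.1066]
eef_rot: [0.991, -0.133, 0.001, -0.001]
ft_force: [0.8, 6.8, 4.6]
finger_gap: 0.166
grip_force: 77.9
```

```bash
cat >> h.py <<'E'
def lev():
    o=manip.get_obs(); p=o['position'][:2]
    for c in([.5946,.293],[.5951,.294]):
        v=p-c; a=np.arctan2(v[1],v[0])%(2*np.pi); t=np.array([-np.sin(a),np.cos(a)]); n=v/np.hypot(*v)
        print("t",round(o['t'],2),"ang",a.round(4),"r",np.hypot(*v).round(4),"tang F",(o['ft_force'][:2]@t).round(2),"rad F",(o['ft_force'][:2]@n).round(2),"Mz",o['ft_torque'][2].round(3))
    go([p[0],p[1],.106],None)
E
python3 -c "
from h import *
lev()"
```

```text
t 25.5 ang 2.8733 r 0.1084 tang F -6.73 rad F 1.02 Mz 0.015
t 25.5 ang 2.8834 r 0.1086 tang F -6.74 rad F 0.95 Mz 0.015
t 25.5 pos [0.4901 0.3217 0.1066] yaw -0.2678 tilt [ 0.0023  0.0024 -1.    ]
shift [-0.      0.      0.0065]
```

Call:
jog_arm:
  increments: [0,0.014,0,0,0,-0.002,1,0,0.028,0,0,0,-0.004,1,0.001,0.041,0,0,0,-0.006,1,0.001,0.055,0,0,0,-0.008,1,0.002,0.069,0,0,0,-0.01,1,0.003,0.083,0,0,0,-0.012,1,0.004,0.096,0,0,0,-0.014,1,0.006,0.11,0,0,0,-0.016,1]

```text
t: 26.5
position: [0.4877, 0.3104, 0.1066]
eef_rot: [0.997, -0.084, 0.001, -0.001]
ft_force: [0.4, 5.7, 5.9]
finger_gap: 0.168
grip_force: 78.0
```

```bash
python3 -c "
from h import *
lev()"
```

```text
t 26.5 ang 2.9801 r 0.1083 tang F -5.68 rad F 0.52 Mz 0.112
t 26.5 ang 2.9899 r 0.1086 tang F -5.68 rad F 0.46 Mz 0.112
t 26.5 pos [0.4877 0.3104 0.1066] yaw -0.1673 tilt [ 0.002   0.0014 -1.    ]
shift [-0.      0.      0.0063]
```

Call:
jog_arm:
  increments: [0,0.014,0,0,0,-0.002,1,0,0.028,0,0,0,-0.004,1,0.001,0.041,0,0,0,-0.006,1,0.001,0.055,0,0,0,-0.008,1,0.002,0.069,0,0,0,-0.01,1,0.003,0.083,0,0,0,-0.012,1,0.004,0.096,0,0,0,-0.014,1,0.006,0.11,0,0,0,-0.016,1]

```text
t: 27.5
position: [0.4866, 0.3001, 0.1066]
eef_rot: [0.999, -0.034, 0.001, -0.001]
ft_force: [-0.2, 8.0, 4.3]
finger_gap: 0.163
grip_force: 78.0
```

```bash
python3 -c "
from h import *
lev()"
```

```text
t 27.5 ang 3.0762 r 0.1082 tang F -7.99 rad F 0.76 Mz -0.036
t 27.5 ang 3.0857 r 0.1087 tang F -8.0 rad F 0.68 Mz -0.036
t 27.5 pos [0.4866 0.3001 0.1066] yaw -0.0673 tilt [ 0.0024  0.0024 -1.    ]
shift [-0.      0.      0.0062]
```

Call:
jog_arm:
  increments: [0,0.014,0,0,0,-0.002,1,0,0.028,0,0,0,-0.004,1,0.001,0.041,0,0,0,-0.006,1,0.001,0.055,0,0,0,-0.008,1,0.002,0.069,0,0,0,-0.01,1,0.003,0.083,0,0,0,-0.012,1,0.004,0.096,0,0,0,-0.014,1,0.006,0.11,0,0,0,-0.016,1]

```text
t: 28.5
position: [0.4865, 0.2887, 0.1066]
eef_rot: [1.0, 0.017, 0.001, -0.001]
ft_force: [1.9, 5.5, 5.2]
finger_gap: 0.162
grip_force: 78.0
```

```bash
python3 -c "
from h import *
lev()"
```

```text
t 28.5 ang 3.1816 r 0.1082 tang F -5.41 rad F -2.14 Mz 0.115
t 28.5 ang 3.1907 r 0.1087 tang F -5.39 rad F -2.19 Mz 0.115
t 28.5 pos [0.4865 0.2887 0.1066] yaw 0.0337 tilt [ 0.0024  0.0017 -1.    ]
shift [-0.      0.      0.0062]
```

Call:
jog_arm:
  increments: [0,0.014,0,0,0,-0.002,1,0,0.028,0,0,0,-0.004,1,0.001,0.041,0,0,0,-0.006,1,0.001,0.055,0,0,0,-0.008,1,0.002,0.069,0,0,0,-0.01,1,0.003,0.083,0,0,0,-0.012,1,0.004,0.096,0,0,0,-0.014,1,0.006,0.11,0,0,0,-0.016,1]

```text
t: 29.5
position: [0.4875, 0.278, 0.1066]
eef_rot: [0.998, 0.067, 0.001, -0.001]
ft_force: [0.8, 8.8, 4.8]
finger_gap: 0.166
grip_force: 78.1
```

```bash
python3 -c "
from h import *
lev()"
```

```text
t 29.5 ang 3.2808 r 0.1081 tang F -8.57 rad F -2.02 Mz 0.007
t 29.5 ang 3.2892 r 0.1087 tang F -8.55 rad F -2.09 Mz 0.007
t 29.5 pos [0.4875 0.278  0.1066] yaw 0.1337 tilt [ 0.0025  0.0024 -1.    ]
shift [-0.      0.      0.0059]
```

Call:
jog_arm:
  increments: [0,0.014,0,0,0,-0.002,1,0,0.028,0,0,0,-0.004,1,0.001,0.041,0,0,0,-0.006,1,0.001,0.055,0,0,0,-0.008,1,0.002,0.069,0,0,0,-0.01,1,0.003,0.083,0,0,0,-0.012,1,0.004,0.096,0,0,0,-0.014,1,0.006,0.11,0,0,0,-0.016,1]

```text
t: 30.5
position: [0.4897, 0.2671, 0.1066]
eef_rot: [0.993, 0.117, 0.001, -0.001]
ft_force: [1.5, 6.5, 5.2]
finger_gap: 0.164
grip_force: 78.1
```

```bash
python3 -c "
from h import *
lev()"
```

```text
t 30.5 ang 3.3839 r 0.108 tang F -5.96 rad F -3.06 Mz 0.099
t 30.5 ang 3.3917 r 0.1088 tang F -5.93 rad F -3.1 Mz 0.099
t 30.5 pos [0.4897 0.2671 0.1066] yaw 0.2346 tilt [ 0.0027  0.0021 -1.    ]
shift [-0.      0.      0.0061]
```

Call:
jog_arm:
  increments: [0,0.007,0,0,0,-0.001,1,0,0.014,0,0,0,-0.002,1,0,0.021,0,0,0,-0.003,1,0,0.028,0,0,0,-0.004,1,0,0.035,0,0,0,-0.005,1,0.001,0.041,0,0,0,-0.006,1,0.001,0.048,0,0,0,-0.007,1,0.001,0.055,0,0,0,-0.008,1]

```text
t: 31.5
position: [0.4913, 0.2616, 0.1066]
eef_rot: [0.99, 0.142, 0.002, -0.001]
ft_force: [1.3, 5.7, 4.4]
finger_gap: 0.164
grip_force: 78.0
```

```bash
python3 -c "
from h import *
lev()"
```

```text
t 31.5 ang 3.4365 r 0.108 tang F -5.04 rad F -2.93 Mz 0.119
t 31.5 ang 3.4439 r 0.1088 tang F -5.02 rad F -2.97 Mz 0.119
t 31.5 pos [0.4913 0.2616 0.1066] yaw 0.2848 tilt [ 0.003   0.0019 -1.    ]
shift [-0.      0.      0.0062]
```

Call:
jog_arm:
  increments: [0,0.007,0,0,0,-0.001,1,0,0.014,0,0,0,-0.002,1,0,0.021,0,0,0,-0.003,1,0,0.028,0,0,0,-0.004,1,0,0.032,0,0,0,-0.005,1,0,0.032,0,0,0,-0.005,1,0,0.032,0,0,0,-0.005,1,0,0.032,0,0,0,-0.005,1]

```text
t: 32.5
position: [0.4923, 0.2583, 0.1066]
eef_rot: [0.988, 0.157, 0.002, -0.0]
ft_force: [4.1, 5.4, 4.4]
finger_gap: 0.166
grip_force: 78.0
```

```bash
python3 -c "
from h import *
lev()"
```

```text
t 32.5 ang 3.4685 r 0.108 tang F -3.81 rad F -5.64 Mz 0.113
t 32.5 ang 3.4757 r 0.1088 tang F -3.77 rad F -5.67 Mz 0.113
t 32.5 pos [0.4923 0.2583 0.1066] yaw 0.3161 tilt [ 0.0033  0.0015 -1.    ]
shift [-0.      0.      0.0064]
```

Call:
jog_arm:
  increments: [0,0.005,0,0,0,-0.001,1,0,0.01,0,0,0,-0.001,1,0,0.015,0,0,0,-0.002,1,0,0.02,0,0,0,-0.003,1,0,0.02,0,0,0,-0.003,1,0,0.02,0,0,0,-0.003,1,0,0.02,0,0,0,-0.003,1,0,0.02,0,0,0,-0.003,1]

```text
t: 33.5
position: [0.493, 0.2563, 0.1066]
eef_rot: [0.986, 0.167, 0.002, -0.0]
ft_force: [2.2, 4.5, 4.0]
finger_gap: 0.163
grip_force: 78.0
```

```bash
python3 - <<'E'
from h import *
lev()
im,d=viewer.snapshot('side')
cv2.imwrite('pics/end.png',np.hstack([cv2.resize(im[280:400,190:310],(400,400)),cv2.resize(im[130:250,290:410],(400,400))]))
E
```

```text
t 33.5 ang 3.4879 r 0.108 tang F -3.53 rad F -3.57 Mz 0.059
t 33.5 ang 3.495 r 0.1088 tang F -3.5 rad F -3.59 Mz 0.059
t 33.5 pos [0.493  0.2563 0.1066] yaw 0.3349 tilt [ 0.0034  0.0013 -1.    ]
shift [-0.      0.      0.0061]
```

View pics/end.png

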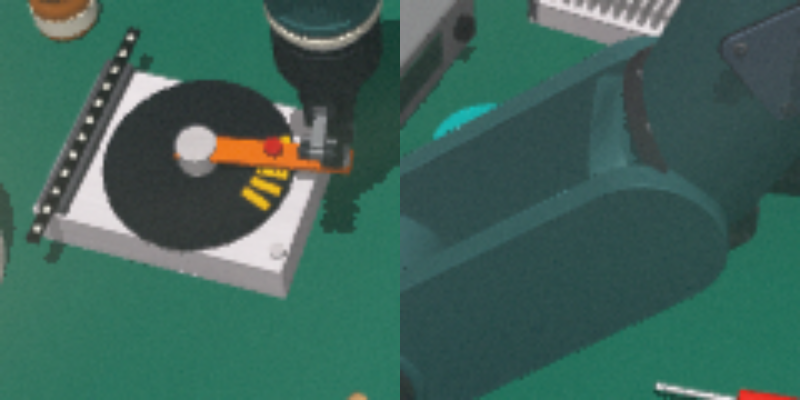

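The side view shows three ribs behind the lever at about (265,188) and the remaining yellow just ahead at (287,140), so the lever is in the third notch. I add a small nudge to feel the click jump.

Call:
jog_arm:
  increments: [0,0.003,0,0,0,0,1,0,0.007,0,0,0,-0.001,1,0,0.01,0,0,0,-0.001,1,0,0.014,0,0,0,-0.002,1,0,0.016,0,0,0,-0.002,1,0,0.016,0,0,0,-0.002,1,0,0.016,0,0,0,-0.002,1,0,0.016,0,0,0,-0.002,1]

```text
t: 34.55
position: [0.4933, 0.2555, 0.1066]
eef_rot: [0.985, 0.173, 0.002, -0.001]
ft_force: [1.0, 7.4, 4.3]
finger_gap: 0.164
grip_force: 78.1
```

```bash
python3 -c "
from h import *
lev()"
```

```text
t 34.55 ang 3.4962 r 0.108 tang F -6.59 rad F -3.52 Mz 0.085
t 34.55 ang 3.5033 r 0.1088 tang F -6.57 rad F -3.57 Mz 0.085
t 34.55 pos [0.4933 0.2555 0.1066] yaw 0.3471 tilt [ 0.0031  0.0024 -1.    ]
shift [-0.      0.      0.0059]
```

The push jumped from 3.5 N to 6.6 N, which is the third click, in the notch where vision placed it. Handing in.

```bash
python3 -c "
from h import *
print(workorder.sign_off())"
```

```text
the job is handed in; nothing more can be done
None
```

The job is handed in at about 34.6 s, but the sign-off returned no verdict: the blue cover sits seated and level on the pot and is let go, and the lever is held by its handle in the third notch, with the third click felt.

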